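Put three mixed-up lantern slides back on their own rests

TASK

The three oak-framed slides are lying on each other's rests: bring each to the rest with the border of its own glass colour, lying flat, centred inside the border and squared up with the rest, either way round. Clear the first one by parking it on the empty silver tray for the time being, and let go of it there. They are glass, so set each down gently without dropping it and keep it roughly level, and do not disturb the eyepiece, the green glass diffuser or the loupe.

Things in the scene. Friction and masses are not known exactly. Their poses are not given: they have to be found in the camera images.
- slide_red_mid (a point): Centre (half-way up) of the loose slide with red glass bearing a white T-shaped sign: brown oak frame 90 x 52 mm, 16 mm thick, lying flat, 70 to 140 g. x runs along its 90 mm length, y across its 52 mm width (grip across the width, by the outer edges), z up. It starts on a rest of another colour.
- slide_yellow_mid (a point): Centre (half-way up) of the loose slide with yellow glass bearing a black diamond: brown oak frame 90 x 52 mm, 16 mm thick, lying flat, 70 to 140 g. x runs along its 90 mm length, y across its 52 mm width (grip across the width, by the outer edges), z up. It starts on a rest of another colour.
- slide_blue_mid (a point): Centre (half-way up) of the loose slide with blue glass bearing a white moon disc and two dots: brown oak frame 90 x 52 mm, 16 mm thick, lying flat, 70 to 140 g. x runs along its 90 mm length, y across its 52 mm width (grip across the width, by the outer edges), z up. It starts on a rest of another colour.
- rest_red: Fixed reddish cedar rest with a red border round a grey felt panel: flat block 120 mm (x) x 96 mm (y), 14 mm high, no rim; the felt panel inside the border is 110 x 72 mm. Origin at the centre of its underside, so its top is 14 mm above the origin. It is the red slide's own place, the slide's length along the rest's x.
- rest_yellow: Fixed reddish cedar rest with a yellow border round a grey felt panel: flat block 120 mm (x) x 96 mm (y), 14 mm high, no rim; the felt panel inside the border is 110 x 72 mm. Origin at the centre of its underside, so its top is 14 mm above the origin. It is the yellow slide's own place, the slide's length along the rest's x.
- rest_blue: Fixed reddish cedar rest with a blue border round a grey felt panel: flat block 120 mm (x) x 96 mm (y), 14 mm high, no rim; the felt panel inside the border is 110 x 72 mm. Origin at the centre of its underside, so its top is 14 mm above the origin. It is the blue slide's own place, the slide's length along the rest's x.
- tray: Fixed flat silver-plated tray, 140 mm (x) x 110 mm (y), no rim, top 10 mm above its origin, which is the centre of its underside on the shelf. Empty at the start.
- eyepiece: Bystander: loose nickel eyepiece standing upright, up to 46 mm in diameter, 46 mm high, origin at the centre of its underside.
- diffuser: Bystander: loose green glass dome-shaped diffuser, 72 mm in diameter, 34 mm high, origin at the centre of its underside.
- loupe: Bystander: loose round black and brass loupe, 48 mm in diameter, 27 mm high, origin at the centre of its underside.

How it is judged:
By the outcome, as a careful person would: the job done as asked, in the order asked, and still so for the second after the job is handed in, with the robot touching nothing.
It also fails if it takes over 99 s, if anything falls off the work surface, if the arm or the gripper's body presses on something with over 40 N, if the wrist force passes 120 N, or if a joint passes its speed limit or range.

ROBOT

A 6-joint arm with a two-finger parallel gripper is mounted at the origin on the work surface. World frame = base frame: x ahead of the robot, y to its left, z up, the work surface at z = 0. Lengths are in mm, angles in rad, forces in N, time in s.
With the tool pointing down it reaches from about 350 to 775 mm from the base axis. Payload 7.3 kg.
Tool frame: the origin (TCP) lies midway between the tips of the shut fingers; the grasp point (between the pads) lies 19 mm behind it; x points along the fingers, y is the direction in which the jaws open and shut, and the axes are right-handed (so a half turn about x gives the same grasp; the last joint's range is limited). The gripper opens to 92 mm and grips with 3 to 60 N. Pads are 19 mm wide; open, the fingers measure 130 mm over their backs; the gripper's body (75 mm by 190 mm) begins 47 mm behind the grasp point.
Start: joints at [-1.354, 0.342, 1.524, -0, 1.275, -0.146], TCP at [186.342, -490.838, 226.741] pointing down, gripper open.
Joint ranges: [-2.53, 2.53], [-0.77, 2.02], [0.04, 2.7], [-1, 4.14], [0.28, 2.66], [-3.11, 3.11]. Speed limits (rad/s): [2.57, 2.57, 3.14, 3.14, 3.14, 3.14].

INTERFACE

Orientations are given as [roll, pitch, yaw] about the fixed x, y, z axes, in that order (R = Rz(yaw) Ry(pitch) Rx(roll)).
In Python, from plant import bot gives the robot as it stands. The module is installed in compiled form; this text tells all that it offers.
- The arm moves only by the shell command python3 -m handwheel 'ROWS' [OPENING]. ROWS is JSON, a list that holds one entry, the list of rows, each a list of 4 numbers: the shift along the tool's x, y, z in cm, then the turn about the tool's x in rad. A call has 1 to 8 rows; each row shifts and turns the commanded pose from where the row before left it, along the tool's axes as they then stand; what a row does not reach is not made up. A row lasts 1/12 s, in which the tool goes at most 41.7 mm and 7.16 degrees, less where a joint would pass 70% of its speed; a pose out of reach is approached as far as the arm can. A call is refused whole if a number of a shift passes 4.17 or a number of a turn 0.125, either way. A call with a gripper value outside its range is refused whole. OPENING is the opening, from 0 (shut) to 1 (fully open), set as the call begins (- or left out, the last holds). The fingers move at their own pace and stop on an object; the grip force is fixed at half the most. Time passes only in rows, so rows that do not move let the fingers close. It gives the time, the measured TCP pose, the force and the opening at its end, in the units of the state.
- bot.get_obs(): the state, without advancing time (a new reading comes with each control period).
- bot.capture(name): name is "scene" or "top"; returns (picture, depth): 480x640x3 uint8, red, green, blue; 480x640 float32, mm along the optical axis (not along the pixel's ray), 0 where there is no reading.
- bot.camera_model(name): a dict with "fx", "fy", "cx", "cy" (pixels), "position" and "rotation" of the camera in the world. Camera axes: x right, y down, z forward; pixel columns grow to the right and rows downward; lengths in mm; the calibration is good to about 2 mm. A picture is of the moment at which its call begins. camera_model takes no time and is no camera call.
- bot.close_job(): hands the job in, once; it reports no verdict.
Trained networks look in the newest picture that a camera, given by its name, has taken for a name from the list of things; names that differ only in an ending like _2 or _b are one class to them, and where a whole thing is asked for, a point or a joint stands for the part that bears it (a point fixed in the world has none). Each returns a list of dicts, best first, with "conf" (0 to 1); they miss things now and then, are a little off and sometimes report something else, mostly with a low value. They report only what shows in the picture. A call takes as long as a camera call.
- bot.find_in(camera, label): "bbox" ([left, top, width, height] in pixels, round what is visible of it).
- bot.spot_point(camera, label): "point" ([column, row] in pixels: a listed point, or the origin of a listed thing).
The state is a dict: "time": time; "joint_positions": joint angles; "dq": joint speeds; "tau": joint torques, N m; "tool_pos": TCP position; "tcp_rot": TCP orientation; "contact_force": force on the tool from outside, world axes, zero at the start; "moment": the same for the moment, N m; "grip_width": finger opening in mm.
Only numpy, scipy, OpenCV 4.12 (cv2) and the standard library are available. Lean on these libraries where they do the work, as an engineer would, in place of code of your own. Each camera call takes 0.05 s, during which the arm holds its last target.

## Working session

There is one attempt and no reset: what is moved stays moved. The work goes in short steps, Python scripts to look and compute and a shell command to move; the robot and the scene stay as the last step left them, time stands still between calls to the robot, and variables do not carry over. Pictures are saved under pics/ and viewed, and the job is handed in when it is done.

```bash
ls; mkdir -p pics; python3 - <<'E'
from plant import bot
import cv2,numpy as np
o=bot.get_obs()
print({k:np.round(v,3).tolist() for k,v in o.items()})
for n in ["scene","top"]:
    p,d=bot.capture(n); cv2.imwrite(f"pics/{n}0.png",p[:,:,::-1]); np.save(f"pics/{n}0.npy",d)
    m=bot.camera_model(n); print(n,{k:np.round(v,3).tolist() for k,v in m.items()})
E
```

```text
pics
{'time': 0.0, 'joint_positions': [-1.354, 0.343, 1.525, 0.0, 1.275, -0.146], 'dq': [-0.001, 0.002, -0.001, 0.0, -0.0, 0.0], 'tau': [0.0, -43.124, -24.422, 0.072, 0.056, -0.0], 'tool_pos': [186.246, -490.416, 226.051], 'tcp_rot': [-1.717, 1.569, 1.787], 'contact_force': [-0.008, 0.166, 0.252], 'moment': [0.045, 0.022, 0.002], 'grip_width': 91.744}
scene {'fx': 493.676, 'fy': 493.676, 'cx': 316.3, 'cy': 239.168, 'position': [1407.951, -162.097, 841.569], 'rotation': [-2.333, 0.001, 1.353]}
top {'fx': 548.403, 'fy': 548.403, 'cx': 325.82, 'cy': 235.622, 'position': [503.418, -9.056, 1117.101], 'rotation': [-3.085, 0.015, -1.574]}
```

View pics/top0.png

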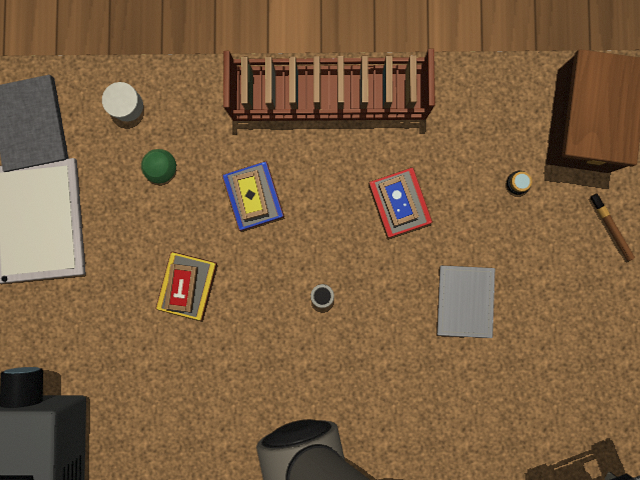

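View pics/scene0.png

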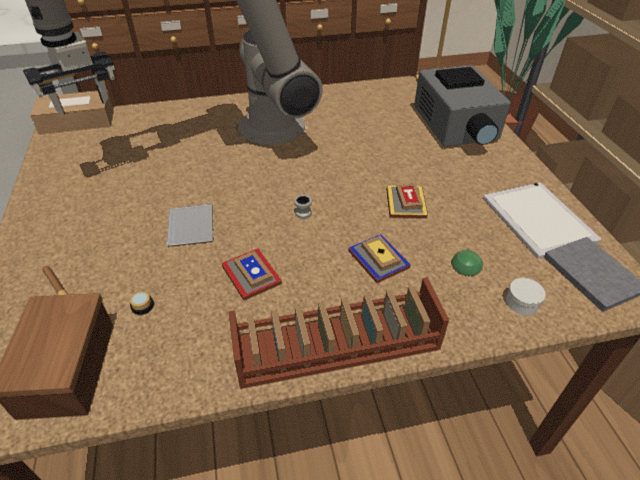

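Top view: yellow slide on the blue rest (250,194), blue slide on the red rest (400,200), red slide on the yellow rest (181,288). The tray is empty at (466,301), the eyepiece at (322,297), the diffuser at (158,166) and the loupe at (520,182). The scene view agrees.

```bash
cat > h.py <<'E'
import numpy as np,cv2
from scipy.spatial.transform import Rotation as Ro
from plant import bot
def cam(n):
    m=bot.camera_model(n); return m,Ro.from_euler('xyz',m['rotation']).as_matrix(),np.array(m['position'])
def ray(n,uv):
    m,R,p=cam(n); d=np.array([(uv[0]-m['cx'])/m['fx'],(uv[1]-m['cy'])/m['fy'],1]); return p,R@d
def at_z(n,uv,z):
    p,d=ray(n,uv); return p+d*(z-p[2])/d[2]
def tri(uv1,uv2):
    p,d=ray('top',uv1);q,e=ray('scene',uv2)
    s=np.linalg.lstsq(np.stack([d,-e],1),q-p,rcond=None)[0]
    a,b=p+s[0]*d,q+s[1]*e
    return (a+b)/2,np.linalg.norm(a-b)
def cloud(n,dep):
    m,R,p=cam(n); v,u=np.mgrid[:480,:640]
    c=np.stack([(u-m['cx'])/m['fx'],(v-m['cy'])/m['fy'],np.ones_like(u)],-1)*dep[...,None]
    return c@R.T+p
E
python3 - <<'E'
from h import *
L=["slide_red_mid","slide_yellow_mid","slide_blue_mid","rest_red","rest_yellow","rest_blue","tray","eyepiece","diffuser","loupe"]
for l in L:
    a=bot.spot_point('top',l);b=bot.spot_point('scene',l)
    for r in (a,b): print(l,[(np.round(x['point'],1).tolist(),round(x['conf'],2)) for x in r[:2]],end=' ')
    if a and b:
        P,g=tri(a[0]['point'],b[0]['point']);print(P.round(1),round(g,1))
    else: print()
for n in('top','scene'):
    d=np.load(f'pics/{n}0.npy');C=cloud(n,d)
    np.save(f'pics/{n}C.npy',C)
C=np.load('pics/topC.npy')
for c,r in [(250,194),(400,200),(181,288),(466,301),(380,205),(300,220),(350,230),(230,350)]: print(c,r,np.median(C[r-2:r+3,c-2:c+3].reshape(-1,3),0).round(1),C[r-2:r+3,c-2:c+3,2].std().round(1))
E
```

```text
slide_red_mid [([179.3, 289.4], 0.87)] slide_red_mid [([410.9, 195.3], 0.57)] [459.3 302.1  21.6] 4.2
slide_yellow_mid [([249.8, 195.1], 0.77)] slide_yellow_mid [([378.6, 250.6], 0.79)] [646.1 156.5  29.1] 4.0
slide_blue_mid [([399.3, 200.1], 0.92)] slide_blue_mid [([251.6, 269.0], 0.97)] [ 635.6 -140.7   24.2] 0.7
rest_red [([399.6, 204.0], 0.71)] rest_red [([250.9, 274.1], 0.95)] [ 630.3 -143.8    2.2] 0.5
rest_yellow [([188.0, 288.2], 0.61), ([325.7, 292.7], 0.43)] rest_yellow [([404.0, 201.9], 0.83)] [460.4 287.2   3.1] 0.5
rest_blue [([252.4, 197.5], 0.82)] rest_blue [([377.5, 259.5], 0.97)] [645.3 156.4  -1.6] 3.0
tray [([464.2, 300.3], 0.75)] tray [([189.9, 228.4], 0.73)] [ 434.  -274.6   -5.3] 2.9
eyepiece [([320.5, 292.9], 0.69)] eyepiece [([304.6, 213.3], 0.84), ([251.1, 274.9], 0.34)] [450.3  18.2   4.6] 0.0
diffuser [([159.0, 162.1], 0.74), ([323.3, 293.7], 0.17)] diffuser [([465.5, 264.5], 0.84), ([254.3, 268.0], 0.66)] [717.  345.3  12.2] 4.0
loupe [([520.2, 183.2], 0.9)] loupe [([143.7, 310.4], 0.58), ([407.5, 197.4], 0.49)] [ 673.5 -388.4   -9.3] 9.0
250 194 [649.1 158.4  27. ] 1.8
400 200 [ 635.4 -141.3   28. ] 2.2
181 288 [461.9 294.8  27.7] 213.5
466 301 [ 433.7 -273.    10. ] 217.0
380 205 [ 626.9 -102.7   13.6] 1.9
300 220 [ 5.987e+02  5.980e+01 -1.000e-01] 2.7
350 230 [ 5.778e+02 -4.220e+01  3.000e-01] 2.2
230 350 [ 3.357e+02  2.019e+02 -1.000e-01] 1.3
```

```bash
cat > seg.py <<'E'
from h import *
def rect_w(n,mask,z,hull=True):
    ys,xs=np.nonzero(mask)
    P=np.array([at_z(n,(x,y),z)[:2] for x,y in zip(xs,ys)]).astype(np.float32)
    (c,s,a)=cv2.minAreaRect(P)
    if s[0]<s[1]: s=(s[1],s[0]);a+=90
    a=(a+90)%180-90
    return np.round([c[0],c[1],s[0],s[1],a],1)
def big(m,box):
    x0,y0,x1,y1=box; M=np.zeros_like(m,np.uint8); M[y0:y1,x0:x1]=m[y0:y1,x0:x1]
    k,l,st,_=cv2.connectedComponentsWithStats(M,connectivity=8)
    return l==1+np.argmax(st[1:,4])
def colour(p):
    h=cv2.cvtColor(p,cv2.COLOR_RGB2HSV).astype(int);H,S,V=h[...,0],h[...,1],h[...,2]
    return dict(red=((H<6)|(H>174))&(S>170)&(V>90),yellow=(H>23)&(H<34)&(S>170)&(V>130),blue=(H>108)&(H<130)&(S>130)&(V>90))
E
python3 - <<'E'
from seg import *
p=cv2.imread('pics/top0.png')[:,:,::-1].copy();C=np.load('pics/topC.npy')
c=colour(p)
B=dict(blue=((215,150,292,240),'yellow'),red=((360,160,440,245),'blue'),yellow=((148,245,225,328),'red'))
o=p.copy()
for k,(b,s) in B.items():
    m=big(c[k],b);g=big(c[s],b)
    print('rest',k,rect_w('top',m,14),'glass',s,rect_w('top',g,29))
    x0,y0,x1,y1=b;z=C[...,2].copy();hm=big((z>22)&(z<40),b);hm=cv2.morphologyEx(hm.astype(np.uint8),cv2.MORPH_OPEN,np.ones((3,3)))
    print('  frame',rect_w('top',hm,30), 'z frame',np.median(z[hm>0]).round(1))
    o[m]=(255,0,255);o[g]=(0,255,255)
im=np.hstack([cv2.resize(a[b[1]:b[1]+80,b[0]:b[0]+76],None,fx=3.4,fy=3.4,interpolation=cv2.INTER_NEAREST) for a in [p] for b,_ in B.values()])
im2=np.hstack([cv2.resize(a[b[1]:b[1]+80,b[0]:b[0]+76],None,fx=3.4,fy=3.4,interpolation=cv2.INTER_NEAREST) for a in [o] for b,_ in B.values()])
cv2.imwrite('pics/crop0.png',np.vstack([im,im2])[:,:,::-1])
z=C[...,2];t=big(np.abs(z-10)<5,(425,255,505,345));g=p.astype(int);t=big((np.ptp(g,axis=2)<25)&(g[...,0]>80),(430,255,505,345));print('tray',rect_w('top',t,10),np.median(z[t]))
E
```

```text
rest blue [648.  156.1 117.5  90.8  17.5] glass yellow [647.9 158.4  68.6  32.   14.3]
  frame [647.9 158.8  90.6  52.4  14.3] z frame 28.4
rest red [ 633.  -143.5  119.    93.6   18.8] glass blue [ 635.5 -138.5   69.3   32.4   19.9]Traceback (most recent call last):
  File "<stdin>", line 10, in <module>
  File "seg.py", line 4, in rect_w
    P=np.array([at_z(n,(x,y),z)[:2] for x,y in zip(xs,ys)]).astype(np.float32)
                ~~~~^^^^^^^^^^^
  File "h.py", line 9, in at_z
    p,d=ray(n,uv); return p+d*(z-p[2])/d[2]
        ~~~^^^^^^
  File "h.py", line 7, in ray
    m,R,p=cam(n); d=np.array([(uv[0]-m['cx'])/m['fx'],(uv[1]-m['cy'])/m['fy'],1]); return p,R@d
          ~~~^^^
  File "h.py", line 5, in cam
    m=bot.camera_model(n); return m,Ro.from_euler('xyz',m['rotation']).as_matrix(),np.array(m['position'])
ValueError: time passes only in moves, steps and waits
```

```bash
python3 - <<'E'
s=open('h.py').read()
s=s.replace("def cam(n):\n","import functools\n@functools.lru_cache(None)\ndef cam(n):\n")
open('h.py','w').write(s)
E
cat > meas.py <<'E'
from seg import *
import sys
def run(tag,boxes,p,C):
    c=colour(p);o=p.copy()
    for k,s,b in boxes:
        if k:
            m=big(c[k],b);print('rest',k,rect_w('top',m,14));o[m]=(255,0,255)
        if s:
            g=big(c[s],b);print('  glass',s,rect_w('top',g,29));o[g]=(0,255,255)
            z=C[...,2];hm=big((z>22)&(z<40),b);hm=cv2.morphologyEx(hm.astype(np.uint8),cv2.MORPH_OPEN,np.ones((3,3)))
            print('  frame',rect_w('top',hm,30),'z',np.median(z[hm>0]).round(1))
    f=lambda a:np.hstack([cv2.resize(a[b[1]:b[1]+85,b[0]:b[0]+76],None,fx=3.3,fy=3.3,interpolation=cv2.INTER_NEAREST) for _,_,b in boxes])
    cv2.imwrite(f'pics/crop{tag}.png',np.vstack([f(p),f(o)])[:,:,::-1])
E
python3 - <<'E'
from meas import *
p=cv2.imread('pics/top0.png')[:,:,::-1].copy();C=np.load('pics/topC.npy')
run('0',[('blue','yellow',(215,150,292,240)),('red','blue',(362,160,440,245)),('yellow','red',(148,245,225,328))],p,C)
z=C[...,2];g=p.astype(int);t=big((np.ptp(g,axis=2)<25)&(g[...,0]>80),(430,255,505,345));print('tray',rect_w('top',t,10),np.median(z[t]))
E
```

```text
rest blue [648.  156.1 117.5  90.8  17.5]
  glass yellow [647.9 158.4  68.6  32.   14.3]
  frame [647.9 158.8  90.6  52.4  14.3] z 28.4
rest red [ 633.  -143.5  119.    93.6   18.8]
  glass blue [ 635.5 -138.5   69.3   32.4   19.9]
  frame [ 635.3 -137.    90.    53.    20.1] z 28.6
rest yellow [466.  290.3 117.2  91.  -14.2]
  glass red [463.3 296.8  69.8  33.   -7.5]
  frame [463.4 296.4  89.9  53.4  -7.5] z 28.3
tray [ 433.6 -272.8  139.2  109.8   -3.1] 9.818385098178851
```

View pics/crop0.png

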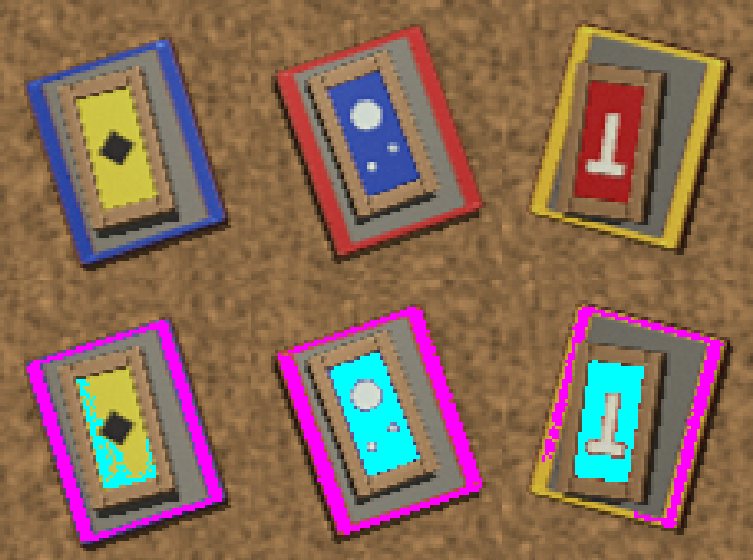

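```bash
cat > plan.py <<'E'
from h import *
def cur():
    o=bot.get_obs(); R=Ro.from_euler('xyz',o['tcp_rot']).as_matrix(); return o,R,np.array(o['tool_pos'])
def plan(x,y,z,yaw_deg=None,flip=0):
    """yaw_deg = slide length-axis yaw; jaws (tool y) perpendicular. Shift printed is in tool axes (cm) BEFORE turn, and AFTER turn"""
    o,R,p=cur(); d=np.array([x,y,z])-p
    psi=np.degrees(np.arctan2(R[1,1],R[0,1]))
    print('t',round(o['time'],2),'tcp',p.round(1),'tool-y yaw',psi.round(2),'tilt',np.degrees(np.arccos(-R[2,0])).round(2),'q',np.round(o['joint_positions'],2),'F',np.round(o['contact_force'],1),'w',round(o['grip_width'],1))
    print('shift now cm',(R.T@d/10).round(2))
    if yaw_deg is not None:
        t=(yaw_deg+90-psi+90)%180-90+180*flip   # world yaw turn
        a=-np.radians(t)  # about tool x (down)
        R2=R@Ro.from_rotvec([a,0,0]).as_matrix()
        print('turn tool-x rad',a.round(3),'then shift cm',(R2.T@d/10).round(2))
E
python3 - <<'E'
from meas import *
p=cv2.imread('pics/top0.png')[:,:,::-1].copy();C=np.load('pics/topC.npy')
z=C[...,2]
hs=cv2.cvtColor(p,cv2.COLOR_RGB2HSV).astype(int)
for k,b in dict(blue=(215,150,292,240),red=(362,160,440,245),yellow=(148,245,225,328)).items():
    m=big((z>9.5)&(z<40),b);m=cv2.morphologyEx(m.astype(np.uint8),cv2.MORPH_OPEN,np.ones((3,3)))
    print(k,'depth',rect_w('top',m,14))
H,S,V=hs[...,0],hs[...,1],hs[...,2]
cm=dict(red=((H<5)|(H>174))&(S>140)&(V>70),yellow=(H>20)&(H<34)&(S>150)&(V>110),blue=(H>105)&(H<130)&(S>100)&(V>60))
o=p.copy()
for k,b in dict(blue=(215,150,292,240),red=(362,160,440,245),yellow=(148,245,225,328)).items():
    m=big(cm[k],b);print(k,'col',rect_w('top',m,14));o[m]=(255,0,255)
cv2.imwrite('pics/mask1.png',cv2.resize(o[140:330,140:450],None,fx=2.5,fy=2.5,interpolation=0)[:,:,::-1])
from plan import *
plan(635.5,-138.5,110,20)
E
```

```text
blue depth [647.9 156.  120.2  95.9  17.3]
red depth [ 633.2 -142.6  119.7   96.    18.6]
yellow depth [466.2 289.6 119.4  96.5 -14.1]
blue col [647.8 155.7 118.5  91.9  17.5]
red col [ 632.9 -143.3  118.6   93.2   18.5]
yellow col [466.  289.8 118.2  93.5 -14.5]
t 1.1 tcp [ 186.3 -490.8  226.7] tool-y yaw -69.21 tilt 0.01 q [-1.35  0.34  1.52 -0.    1.28 -0.15] F [0.2 0.1 0.2] w 91.5
shift now cm [ 11.67 -17.   -54.5 ]
turn tool-x rad 0.014 then shift cm [ 11.67 -17.75 -54.26]
```

View pics/mask1.png

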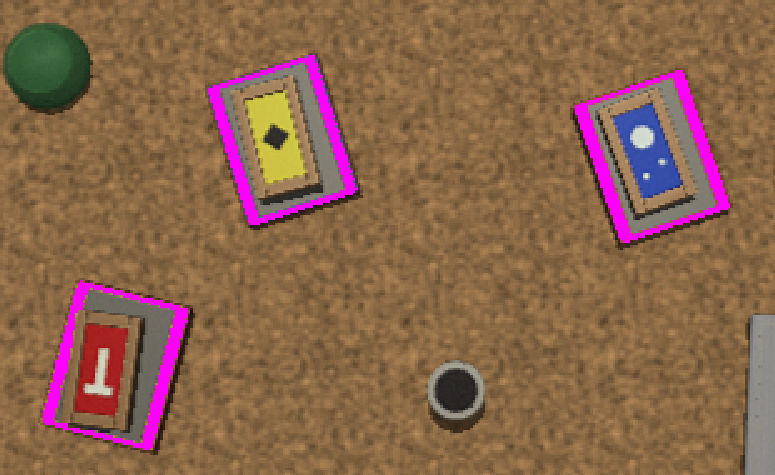

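The depth and colour outlines agree. My order is blue to the tray, red to the red rest, yellow to the yellow rest, then blue to the blue rest. Now moving over the blue slide.

```bash
python3 -m handwheel '[[[0,-1.06,-3.4,0],[0,-1.06,-3.4,0],[0,-1.06,-3.4,0],[0,-1.06,-3.4,0],[0,-1.06,-3.4,0],[0,-1.06,-3.4,0],[0,-1.06,-3.4,0],[0,-1.06,-3.4,0]]]' 1
python3 -m handwheel '[[[0,-1.06,-3.4,0],[0,-1.06,-3.4,0],[0,-1.06,-3.4,0],[0,-1.06,-3.4,0],[0,-1.06,-3.4,0],[0,-1.06,-3.4,0],[0,-1.06,-3.4,0],[0,0,0,0]]]'
python3 -c "
from plan import *
plan(635.5,-138.5,100,20)"
```

```text
time: 1.77
tool_pos: [411.8, -313.7, 226.9]
tcp_rot: [1.865, 1.57, -0.914]
contact_force: [0.2, -0.6, 0.1]
grip_width: 91.8
time: 2.43
tool_pos: [610.5, -156.6, 225.9]
tcp_rot: [-2.713, 1.568, 0.796]
contact_force: [-1.0, 0.6, -0.5]
grip_width: 91.9
t 2.43 tcp [ 610.5 -156.6  225.9] tool-y yaw -68.94 tilt 0.14 q [-0.37  0.54  1.21  0.    1.39  0.83] F [-1.   0.6 -0.5] w 91.9
shift now cm [12.6  -0.78 -2.95]
turn tool-x rad 0.019 then shift cm [12.6  -0.83 -2.94]
```

```bash
python3 -m handwheel '[[[1,-0.4,-1.5,0.019],[2.5,-0.4,-1.45,0],[3,0,0,0],[3,0,0,0],[3,0,0,0],[0,0,0,0],[0,0,0,0]]]'
python3 - <<'E'
from plan import *
plan(635.5,-138.5,100,20)
p,d=bot.capture('top');cv2.imwrite('pics/top1.png',p[:,:,::-1])
p,d=bot.capture('scene');cv2.imwrite('pics/sc1.png',cv2.resize(p[200:340,150:350],None,fx=4,fy=4)[:,:,::-1])
E
```

```text
time: 3.02
tool_pos: [630.7, -143.4, 100.6]
tcp_rot: [-0.646, 1.567, 2.839]
contact_force: [0.5, -0.4, 0.9]
grip_width: 91.3
t 3.02 tcp [ 630.7 -143.4  100.6] tool-y yaw -70.31 tilt 0.21 q [-0.34  0.68  1.32 -0.    1.15  0.89] F [ 0.5 -0.4  0.9] w 91.3
shift now cm [ 0.06 -0.3  -0.62]
turn tool-x rad -0.005 then shift cm [ 0.06 -0.29 -0.62]
```

View pics/sc1.png

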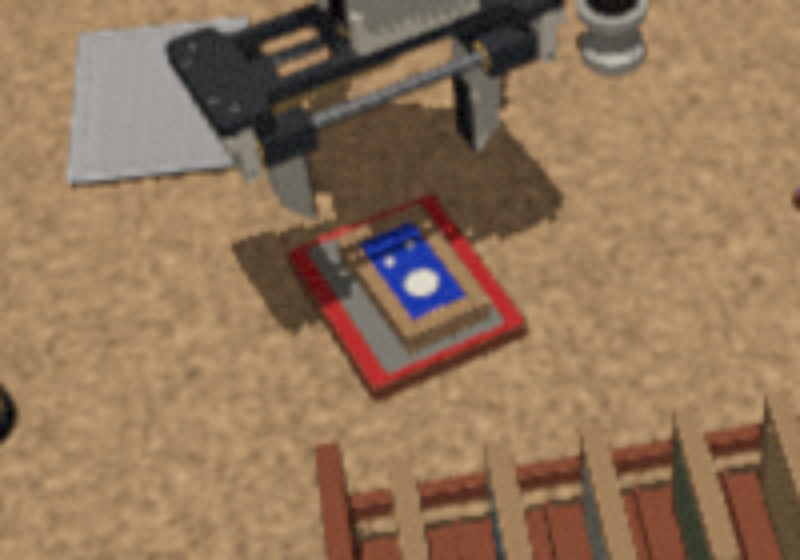

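View pics/top1.png

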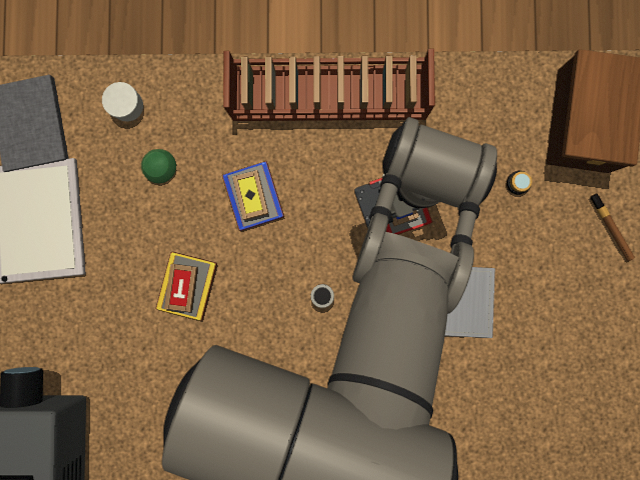

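The jaws straddle the blue slide above the red rest in the scene view; the top view is blocked by the arm. Descending, slowing at the end.

```bash
python3 -m handwheel '[[[2,-0.15,-0.3,-0.005],[2,-0.15,-0.3,0],[1.5,0,0,0],[1,0,0,0],[0,0,0,0],[0,0,0,0],[0,0,0,0]]]'
python3 -c "
from plan import *
plan(635.5,-138.5,18,20)"
```

```text
time: 3.7
tool_pos: [637.4, -139.1, 38.7]
tcp_rot: [2.433, 1.568, -0.36]
contact_force: [0.3, -0.3, 0.2]
grip_width: 91.9
t 3.7 tcp [ 637.4 -139.1   38.7] tool-y yaw -70.02 tilt 0.19 q [-0.33  0.75  1.36 -0.    1.03  0.89] F [ 0.3 -0.3  0.2] w 91.9
shift now cm [ 2.07 -0.13  0.16]
turn tool-x rad -0.0 then shift cm [ 2.07 -0.13  0.16]
```

```bash
python3 -m handwheel '[[[1,-0.1,0.15,0],[0.6,0,0,0],[0.4,0,0,0],[0,0,0,0],[0,0,0,0],[0,0,0,0]]]'
python3 - <<'E'
from plan import *
plan(635.5,-138.5,18,20)
p,d=bot.capture('scene');cv2.imwrite('pics/sc2.png',cv2.resize(p[200:340,150:350],None,fx=4,fy=4)[:,:,::-1])
E
```

```text
time: 4.2
tool_pos: [634.6, -138.2, 16.8]
tcp_rot: [2.194, 1.571, -0.598]
contact_force: [0.3, 0.6, -0.4]
grip_width: 91.4
t 4.2 tcp [ 634.6 -138.2   16.8] tool-y yaw -70.02 tilt 0.01 q [-0.33  0.78  1.38 -0.    0.98  0.89] F [ 0.3  0.6 -0.4] w 91.4
shift now cm [-0.12  0.05 -0.07]
turn tool-x rad -0.0 then shift cm [-0.12  0.05 -0.07]
```

View pics/sc2.png

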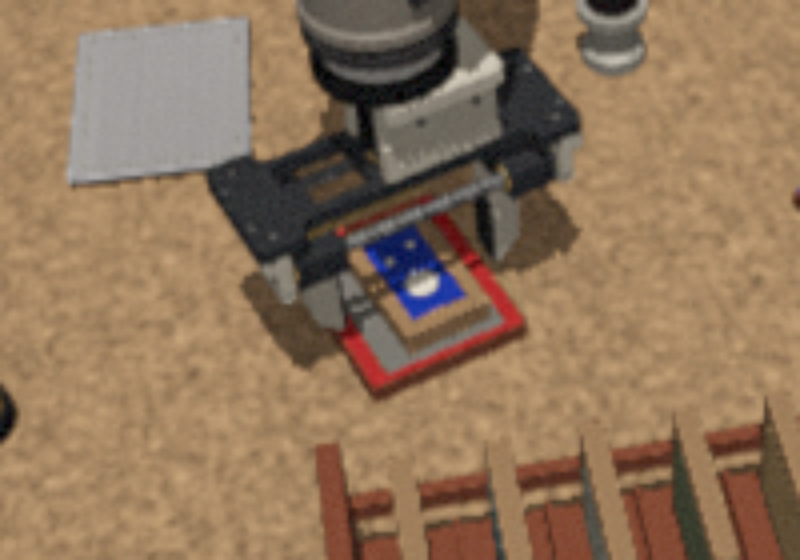

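The fingers are either side of the slide, just above the felt. Closing.

```bash
python3 -m handwheel '[[[0,0,0,0],[0,0,0,0],[0,0,0,0],[0,0,0,0],[0,0,0,0],[0,0,0,0],[0,0,0,0],[0,0,0,0]]]' 0.4
python3 -m handwheel '[[[-0.3,0,0,0],[-0.5,0,0,0],[-1,0,0,0],[-2,0,0,0],[-2,0,0,0],[-2,0,0,0],[0,0,0,0]]]'
python3 -c "
from plan import *
plan(433.6,-272.8,100,-3.1)"
```

```text
time: 4.92
tool_pos: [634.5, -138.2, 16.7]
tcp_rot: [1.363, 1.571, -1.43]
contact_force: [0.5, 0.0, -0.2]
grip_width: 51.8
time: 5.5
tool_pos: [637.1, -139.0, 100.4]
tcp_rot: [2.454, 1.562, -0.338]
contact_force: [1.0, -0.3, -0.1]
grip_width: 51.5
t 5.5 tcp [ 637.1 -139.   100.4] tool-y yaw -70.01 tilt 0.52 q [-0.33  0.68  1.32 -0.    1.14  0.89] F [ 1.  -0.3 -0.1] w 51.5
shift now cm [-0.1   5.61 23.7 ]
turn tool-x rad 0.403 then shift cm [-0.1  14.46 19.6 ]
```

```bash
python3 -m handwheel '[[[0,0.4,1.6,0],[0,0.7,3,0],[0,0.7,3,0],[0,0.7,3,0],[0,0.7,3,0],[0,0.7,3,0],[0,0.7,3,0],[0,0.7,2.5,0]]]'
python3 -m handwheel '[[[0.5,0.5,1.0,0],[1.5,0,0,0],[2,0,0,0],[1.5,0,0,0],[0.5,0,0,0],[0,0,0,0],[0,0,0,0]]]'
python3 - <<'E'
from plan import *
plan(433.6,-272.8,13,20)
p,d=bot.capture('scene');cv2.imwrite('pics/sc3.png',cv2.resize(p[120:300,100:350],None,fx=3.2,fy=3.2)[:,:,::-1])
E
```

```text
time: 6.17
tool_pos: [443.0, -264.1, 94.7]
tcp_rot: [-0.516, 1.57, 2.974]
contact_force: [-0.6, -0.2, -0.7]
grip_width: 52.0
time: 6.75
tool_pos: [437.7, -271.6, 34.9]
tcp_rot: [2.279, 1.571, -0.513]
contact_force: [0.5, -0.0, -1.1]
grip_width: 51.7
t 6.75 tcp [ 437.7 -271.6   34.9] tool-y yaw -70.0 tilt 0.01 q [-0.7   0.56  1.78  0.    0.8   0.52] F [ 0.5 -0.  -1.1] w 51.7
shift now cm [ 2.19 -0.03  0.42]
turn tool-x rad 0.0 then shift cm [ 2.19 -0.03  0.42]
```

View pics/sc3.png

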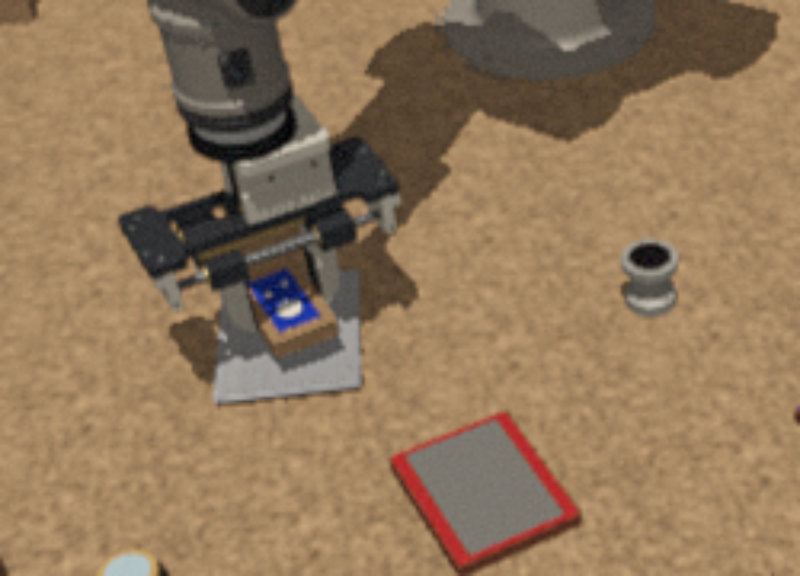

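The blue slide is level in the jaws above the tray, and the red rest is free. Lowering gently.

```bash
python3 -m handwheel '[[[0.8,0,0.2,0],[0.5,0,0.1,0],[0.3,0,0,0],[0.2,0,0,0],[0.1,0,0,0],[0,0,0,0],[0,0,0,0]]]'
python3 -m handwheel '[[[0.1,0,0,0],[0,0,0,0],[0,0,0,0]]]'
```

```text
time: 7.38
tool_pos: [434.5, -272.7, 15.8]
tcp_rot: [1.722, 1.571, -1.071]
contact_force: [-0.9, -0.5, -0.8]
grip_width: 51.5
time: 7.63
tool_pos: [434.4, -272.7, 14.8]
tcp_rot: [1.736, 1.571, -1.057]
contact_force: [0.4, -0.5, -1.2]
grip_width: 51.7
```

```bash
python3 -m handwheel '[[[0.1,0,0,0],[0.05,0,0,0],[0,0,0,0],[0,0,0,0]]]'
python3 -m handwheel '[[[0.05,0,0,0],[0,0,0,0],[0,0,0,0]]]'
```

```text
time: 7.97
tool_pos: [434.4, -272.7, 13.2]
tcp_rot: [0.705, 1.571, -2.088]
contact_force: [-0.5, -0.0, -0.7]
grip_width: 51.8
time: 8.22
tool_pos: [434.4, -272.7, 12.7]
tcp_rot: [1.26, 1.571, -1.533]
contact_force: [0.3, -0.4, -0.0]
grip_width: 51.7
```

```bash
python3 -m handwheel '[[[0.05,0,0,0],[0,0,0,0],[0,0,0,0]]]'

```

```text
time: 8.47
tool_pos: [434.4, -272.7, 12.7]
tcp_rot: [1.789, 1.571, -1.004]
contact_force: [-1.2, 1.5, 5.1]
grip_width: 51.8
```

Contact: +5 N at TCP z 12.7, which matches the expected height. Releasing, rising, then on to the red slide on the yellow rest.

```bash
python3 -m handwheel '[[[0,0,0,0],[0,0,0,0],[0,0,0,0],[0,0,0,0],[0,0,0,0],[0,0,0,0]]]' 1
python3 -m handwheel '[[[-1,0,0,0],[-3,0,0,0],[-3,0,0,0],[-3,0,0,0],[-2,0,0,0],[0,0,0,0]]]'
python3 -c "
from plan import *
plan(463.4,296.6,100,-7.5)"
```

```text
time: 8.97
tool_pos: [434.4, -272.7, 12.1]
tcp_rot: [-0.525, 1.571, 2.965]
contact_force: [-0.0, 0.2, 0.9]
grip_width: 87.2
time: 9.47
tool_pos: [436.4, -274.3, 137.4]
tcp_rot: [2.086, 1.562, -0.707]
contact_force: [-0.2, -0.3, -0.1]
grip_width: 91.9
t 9.47 tcp [ 436.4 -274.3  137.4] tool-y yaw -70.01 tilt 0.52 q [-0.71  0.41  1.69  0.    1.03  0.51] F [-0.2 -0.3 -0.1] w 91.9
shift now cm [  3.42 -52.75 -22.03]
turn tool-x rad 0.48 then shift cm [  3.42 -56.97   4.8 ]
```

```bash
python3 -m handwheel '[[[0,0,0,0.12],[0,0,0,0.12],[0,0,0,0.12],[0,0,0,0.12],[0,-1.5,0.1,0],[0,-3,0.3,0],[0,-3.7,0.3,0],[0,-3.7,0.3,0]]]'
python3 -m handwheel '[[[0,-3.7,0.3,0],[0,-3.7,0.3,0],[0,-3.7,0.3,0],[0,-3.7,0.3,0],[0,-3.7,0.3,0],[0,-3.7,0.3,0],[0,-3.7,0.3,0],[0,-3.7,0.3,0]]]'
python3 - <<'E'
from plan import *
plan(463.4,296.6,100,-7.5)
from meas import *
p,d=bot.capture('top');cv2.imwrite('pics/top4.png',p[:,:,::-1]);C=cloud('top',d)
run('4',[('red',None,(362,160,440,245)),(None,'blue',(425,255,505,345))],p,C)
E
```

```text
time: 10.13
tool_pos: [439.3, -151.6, 131.8]
tcp_rot: [-0.542, 1.57, 2.47]
contact_force: [0.0, -0.5, 0.3]
grip_width: 92.0
time: 10.8
tool_pos: [453.8, 145.6, 132.1]
tcp_rot: [0.215, 1.57, -3.054]
contact_force: [0.2, -0.8, -0.4]
grip_width: 91.7
t 10.8 tcp [453.8 145.6 132.1] tool-y yaw -97.33 tilt 0.04 q [0.15 0.36 1.79 0.   0.99 1.85] F [ 0.2 -0.8 -0.4] w 91.7
shift now cm [  3.21 -15.1    0.97]
turn tool-x rad 0.003 then shift cm [  3.21 -15.1    1.01]
rest red [ 633.1 -144.1  118.6   92.6   18.6]
  glass blue [ 435.6 -271.4   69.    32.5   19.7]
  frame [ 435.6 -269.8   89.8   52.6   19.9] z 25.1
```

View pics/top4.png

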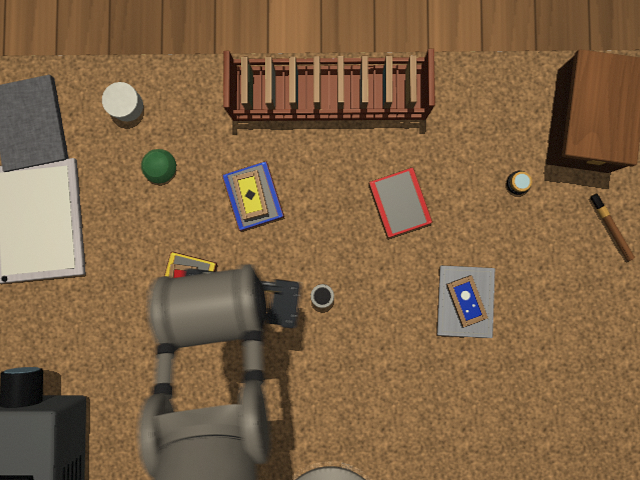

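Top view: the blue slide lies on the tray at (467,300), and the red rest is empty at (400,202). Camera and TCP agree within about 1 mm. Continuing to the red slide.

```bash
python3 -m handwheel '[[[0,-3.7,0.25,0],[0,-3.7,0.25,0],[0,-3.5,0.25,0],[0.5,-2.8,0.25,0],[1.2,-1.2,0,0],[1.5,0,0,0],[0,0,0,0],[0,0,0,0]]]'
python3 -c "
from plan import *
plan(463.4,296.6,38,-7.5)"
```

```text
time: 11.52
tool_pos: [463.2, 292.2, 99.4]
tcp_rot: [0.575, 1.568, -2.695]
contact_force: [-0.1, -0.2, 0.3]
grip_width: 91.8
t 11.52 tcp [463.2 292.2  99.4] tool-y yaw -97.38 tilt 0.17 q [ 0.42  0.52  1.63 -0.    1.    2.12] F [-0.1 -0.2  0.3] w 91.8
shift now cm [ 6.14 -0.45  0.02]
turn tool-x rad 0.002 then shift cm [ 6.14 -0.45  0.02]
```

```bash
python3 -m handwheel '[[[1.5,-0.2,0,0],[2,-0.25,0,0],[1.6,0,0,0],[1,0,0,0],[0,0,0,0],[0,0,0,0],[0,0,0,0]]]'
python3 - <<'E'
from plan import *
plan(463.4,296.6,17,-7.5)
p,d=bot.capture('scene');cv2.imwrite('pics/sc5.png',cv2.resize(p[120:260,330:530],None,fx=4,fy=4)[:,:,::-1])
E
```

```text
time: 12.1
tool_pos: [465.9, 296.8, 40.4]
tcp_rot: [-2.633, 1.569, 0.378]
contact_force: [-0.0, 0.6, 0.0]
grip_width: 91.7
t 12.1 tcp [465.9 296.8  40.4] tool-y yaw -97.52 tilt 0.11 q [ 0.43  0.6   1.67 -0.    0.86  2.13] F [-0.   0.6  0. ] w 91.7
shift now cm [2.34 0.06 0.25]
turn tool-x rad -0.0 then shift cm [2.34 0.06 0.25]
```

View pics/sc5.png

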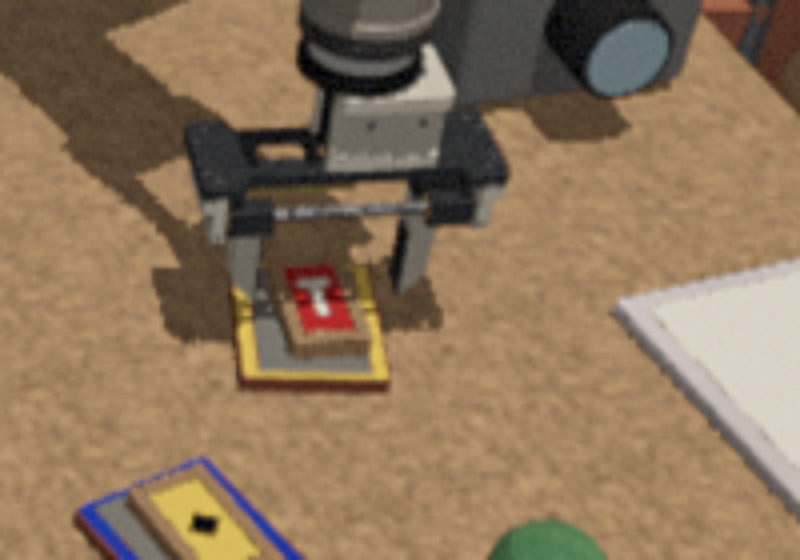

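The jaws are astride the red slide and the projector behind is clear. Descending the last stretch and closing.

```bash
python3 -m handwheel '[[[1,0,0.25,0],[0.8,0,0,0],[0.4,0,0,0],[0,0,0,0],[0,0,0,0],[0,0,0,0]]]'
python3 -c "
from plan import *
plan(463.4,296.6,17,-7.5)"
```

```text
time: 12.65
tool_pos: [462.8, 297.1, 17.2]
tcp_rot: [2.015, 1.571, -1.258]
contact_force: [0.1, 0.3, 0.6]
grip_width: 91.4
t 12.65 tcp [462.8 297.1  17.2] tool-y yaw -97.51 tilt 0.01 q [ 0.43  0.64  1.69 -0.    0.81  2.13] F [0.1 0.3 0.6] w 91.4
shift now cm [ 0.02  0.04 -0.07]
turn tool-x rad -0.0 then shift cm [ 0.02  0.04 -0.07]
```

```bash
python3 -m handwheel '[[[0,0,0,0],[0,0,0,0],[0,0,0,0],[0,0,0,0],[0,0,0,0],[0,0,0,0],[0,0,0,0],[0,0,0,0]]]' 0.4
python3 -m handwheel '[[[-0.3,0,0,0],[-0.7,0,0,0],[-1.5,0,0,0],[-2.5,0,0,0],[-2.5,0,0,0],[-2,0,0,0],[0,0,0,0],[0,0,0,0]]]'
python3 -c "
from plan import *
plan(632.7,-143.3,100,18.6)"
```

```text
time: 13.32
tool_pos: [462.7, 297.0, 17.2]
tcp_rot: [2.411, 1.571, -0.861]
contact_force: [0.2, 0.2, -0.1]
grip_width: 51.4
time: 13.98
tool_pos: [463.3, 297.3, 113.5]
tcp_rot: [-2.599, 1.568, 0.411]
contact_force: [-0.0, 0.9, -1.0]
grip_width: 51.7
t 13.98 tcp [463.3 297.3 113.5] tool-y yaw -97.52 tilt 0.17 q [ 0.43  0.5   1.61 -0.    1.03  2.13] F [-0.   0.9 -1. ] w 51.7
shift now cm [  1.35  41.47 -22.56]
turn tool-x rad -0.456 then shift cm [ 1.35 47.16 -2.  ]
```

```bash
python3 -m handwheel '[[[0,0,0,-0.114],[0,0,0,-0.114],[0,0,0,-0.114],[0,0,0,-0.114],[0,1.5,-0.1,0],[0,3,-0.15,0],[0,3.6,-0.15,0],[0,3.6,-0.15,0]]]'
python3 -m handwheel '[[[0,3.6,-0.15,0],[0,3.6,-0.15,0],[0,3.6,-0.15,0],[0,3.6,-0.15,0],[0,3.6,-0.15,0],[0,3.6,-0.15,0],[0,3.6,-0.15,0],[0,3,-0.15,0]]]'
python3 -c "
from plan import *
plan(632.7,-143.3,40,18.6)"
```

```text
time: 14.65
tool_pos: [504.4, 186.9, 110.7]
tcp_rot: [-0.081, 1.568, -2.896]
contact_force: [1.0, -0.2, -1.1]
grip_width: 51.3
time: 15.32
tool_pos: [606.2, -77.9, 110.4]
tcp_rot: [-0.429, 1.568, 3.037]
contact_force: [-0.0, -0.2, -0.6]
grip_width: 51.6
t 15.32 tcp [606.2 -77.9 110.4] tool-y yaw -71.45 tilt 0.15 q [-0.25  0.61  1.43 -0.    1.11  0.99] F [-0.  -0.2 -0.6] w 51.6
shift now cm [ 7.04  7.05 -0.45]
turn tool-x rad -0.001 then shift cm [ 7.04  7.05 -0.44]
```

```bash
python3 -m handwheel '[[[0,2.8,-0.2,0],[0.5,2.4,-0.2,0],[1.5,1.4,0,0],[2,0.5,0,0],[2,0,0,0],[0.8,0,0,0],[0,0,0,0],[0,0,0,0]]]'
python3 -c "
from plan import *
plan(632.7,-143.3,20,18.6)"
```

```text
time: 15.98
tool_pos: [632.6, -141.1, 43.5]
tcp_rot: [-0.649, 1.569, 2.818]
contact_force: [-0.5, 0.1, -0.5]
grip_width: 51.7
t 15.98 tcp [ 632.6 -141.1   43.5] tool-y yaw -71.37 tilt 0.1 q [-0.34  0.74  1.37 -0.    1.03  0.91] F [-0.5  0.1 -0.5] w 51.7
shift now cm [2.35 0.21 0.06]
turn tool-x rad 0.0 then shift cm [2.35 0.21 0.06]
```

```bash
python3 -m handwheel '[[[1,0.2,0.05,0],[0.8,0,0,0],[0.5,0,0,0],[0,0,0,0],[0,0,0,0],[0,0,0,0]]]'
python3 - <<'E'
from plan import *
plan(632.7,-143.3,17.2,18.6)
p,d=bot.capture('scene');cv2.imwrite('pics/sc6.png',cv2.resize(p[200:340,150:350],None,fx=4,fy=4)[:,:,::-1])
E
```

```text
time: 16.48
tool_pos: [633.5, -143.6, 21.5]
tcp_rot: [2.409, 1.57, -0.408]
contact_force: [-0.1, 0.7, -1.1]
grip_width: 51.7
t 16.48 tcp [ 633.5 -143.6   21.5] tool-y yaw -71.39 tilt 0.03 q [-0.34  0.77  1.38 -0.    0.99  0.91] F [-0.1  0.7 -1.1] w 51.7
shift now cm [ 0.43 -0.05  0.06]
turn tool-x rad 0.0 then shift cm [ 0.43 -0.05  0.06]
```

View pics/sc6.png

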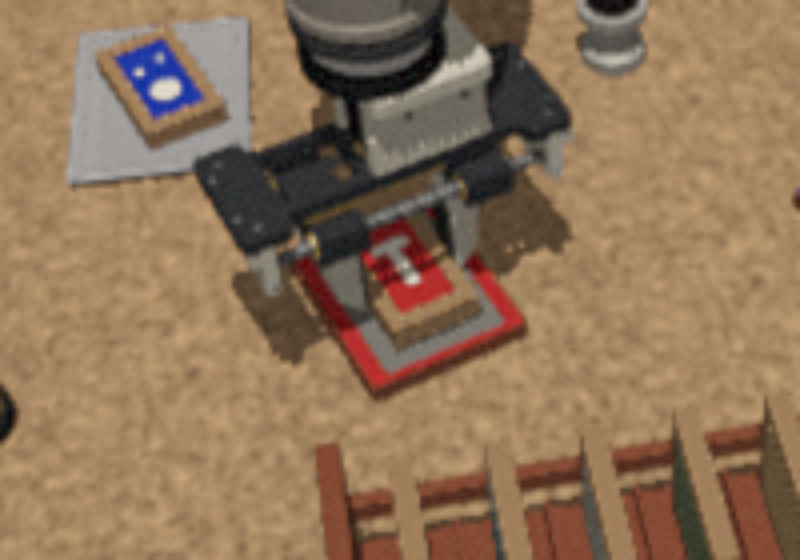

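The red slide is level and inside the red border. Lowering the last 4 mm in small steps.

```bash
python3 -m handwheel '[[[0.2,0,0.05,0],[0.1,0,0,0],[0.05,0,0,0],[0,0,0,0],[0,0,0,0]]]'
python3 -m handwheel '[[[0.05,0,0,0],[0,0,0,0],[0,0,0,0]]]'
python3 -m handwheel '[[[0.05,0,0,0],[0,0,0,0],[0,0,0,0]]]'
```

```text
time: 16.95
tool_pos: [632.7, -143.8, 17.7]
tcp_rot: [1.209, 1.571, -1.608]
contact_force: [-0.2, -1.6, -0.5]
grip_width: 51.4
time: 17.2
tool_pos: [632.8, -143.8, 17.3]
tcp_rot: [1.967, 1.571, -0.85]
contact_force: [-0.8, 0.4, 0.2]
grip_width: 51.7
time: 17.45
tool_pos: [632.8, -143.8, 17.2]
tcp_rot: [2.141, 1.57, -0.675]
contact_force: [-2.3, 1.1, 4.5]
grip_width: 51.8
```

```bash
python3 -m handwheel '[[[0,0,0,0],[0,0,0,0],[0,0,0,0],[0,0,0,0],[0,0,0,0],[0,0,0,0]]]' 1
python3 -m handwheel '[[[-1,0,0,0],[-2.5,0,0,0],[-3,0,0,0],[-2.5,0,0,0],[-1,0,0,0],[0,0,0,0]]]'
python3 -c "
from plan import *
plan(648,158.6,110,14.3)"
```

```text
time: 17.95
tool_pos: [632.7, -143.8, 16.6]
tcp_rot: [0.4, 1.571, -2.417]
contact_force: [0.3, -0.6, -0.6]
grip_width: 87.2
time: 18.45
tool_pos: [634.4, -144.3, 120.4]
tcp_rot: [2.468, 1.564, -0.349]
contact_force: [-1.1, -0.3, -0.5]
grip_width: 91.4
t 18.45 tcp [ 634.4 -144.3  120.4] tool-y yaw -71.39 tilt 0.37 q [-0.34  0.66  1.3  -0.    1.18  0.9 ] F [-1.1 -0.3 -0.5] w 91.4
shift now cm [  0.98 -28.28 -10.95]
turn tool-x rad 0.075 then shift cm [  0.98 -29.02  -8.79]
```

```bash
python3 -m handwheel '[[[0,0,0,0.075],[0,-2,-0.6,0],[0,-3.4,-1.0,0],[0,-3.6,-1.1,0],[0,-3.6,-1.1,0],[0,-3.6,-1.1,0],[0,-3.6,-1.1,0],[0,-3.6,-1.1,0]]]'
python3 -m handwheel '[[[0,-3.2,-1,0],[0.5,-1.8,-0.5,0],[1.5,-0.6,-0.2,0],[0,0,0,0],[0,0,0,0]]]'
python3 - <<'E'
from plan import *
plan(648,158.6,40,14.3)
from meas import *
p,d=bot.capture('top');cv2.imwrite('pics/top7.png',p[:,:,::-1]);C=cloud('top',d)
g=p.astype(int)
run('7',[('red',None,(362,160,440,245)),(None,'blue',(425,255,505,345))],p,C)
b=(375,178,428,230);m=big(colour(p)['red'],(388,182,416,222));print('red glass',rect_w('top',m,29))
z=C[...,2];hm=big((z>22)&(z<40),(362,160,440,245));print('frame',rect_w('top',cv2.morphologyEx(hm.astype(np.uint8),cv2.MORPH_OPEN,np.ones((3,3))),30))
E
```

```text
time: 19.12
tool_pos: [642.5, 102.3, 114.8]
tcp_rot: [-0.182, 1.568, -3.074]
contact_force: [1.0, -0.4, 0.1]
grip_width: 91.7
time: 19.53
tool_pos: [644.8, 159.0, 94.4]
tcp_rot: [-0.041, 1.566, -2.932]
contact_force: [-0.5, -1.1, 0.1]
grip_width: 91.7
t 19.53 tcp [644.8 159.   94.4] tool-y yaw -75.64 tilt 0.27 q [ 0.13  0.71  1.27 -0.    1.17  1.45] F [-0.5 -1.1  0.1] w 91.7
shift now cm [ 5.43  0.12 -0.33]
turn tool-x rad 0.001 then shift cm [ 5.43  0.12 -0.33]
rest red [ 633.  -144.   118.7   92.5   18.6]
  glass blue [ 435.6 -271.3   69.1   32.4   19.9]
  frame [ 435.7 -270.    89.7   52.2   20.2] z 25.3
red glass [ 633.2 -143.8   69.1   32.8   18.8]
frame [ 632.9 -142.1   89.5   53.3   18.2]
```

View pics/crop7.png

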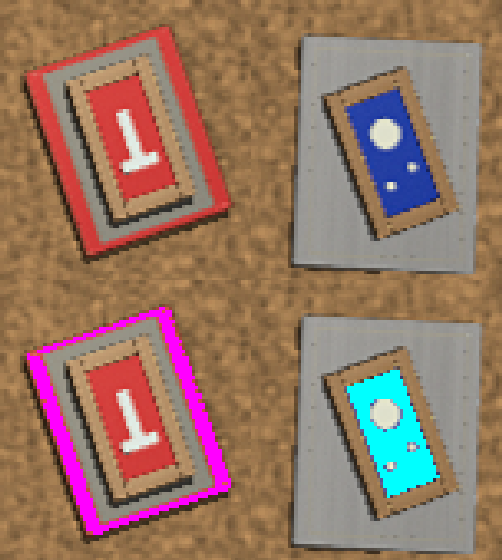

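The crop shows the red slide centred and squared on its rest: (633.2, -143.8, 18.8°) against (633.0, -143.5, 18.6°). Now gripping yellow.

```bash
python3 -m handwheel '[[[1.5,0.1,-0.3,0],[2,0,0,0],[1.4,0,0,0],[0.5,0,0,0],[0,0,0,0],[0,0,0,0],[0,0,0,0]]]'
python3 - <<'E'
from plan import *
plan(648,158.6,17,14.3)
p,d=bot.capture('scene');cv2.imwrite('pics/sc8.png',cv2.resize(p[180:320,290:490],None,fx=4,fy=4)[:,:,::-1])
E
```

```text
time: 20.17
tool_pos: [650.3, 158.4, 43.8]
tcp_rot: [2.958, 1.569, 0.066]
contact_force: [-1.1, -0.0, -0.0]
grip_width: 91.7
t 20.17 tcp [650.3 158.4  43.8] tool-y yaw -75.72 tilt 0.12 q [ 0.12  0.77  1.3  -0.    1.07  1.45] F [-1.1 -0.  -0. ] w 91.7
shift now cm [ 2.68 -0.07  0.23]
turn tool-x rad -0.0 then shift cm [ 2.68 -0.07  0.23]
```

View pics/sc8.png

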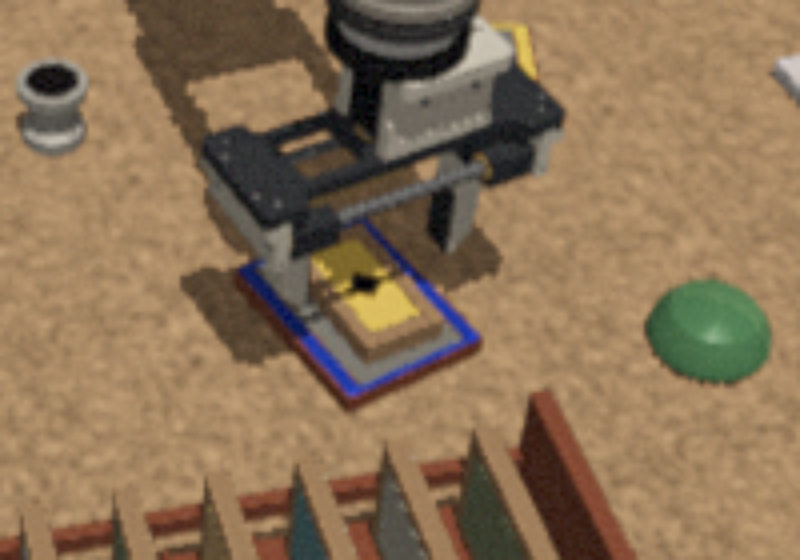

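The jaws straddle the yellow slide, and the rack and diffuser are clear. Down, then check before closing.

```bash
python3 -m handwheel '[[[1.2,0,0.2,0],[0.9,0,0,0],[0.5,0,0,0],[0,0,0,0],[0,0,0,0],[0,0,0,0]]]'
```

```text
time: 20.72
tool_pos: [647.9, 158.3, 17.1]
tcp_rot: [2.899, 1.57, 0.007]
contact_force: [-1.1, 0.3, -0.2]
grip_width: 92.0
```

```bash
python3 -m handwheel '[[[0,0,0,0],[0,0,0,0],[0,0,0,0],[0,0,0,0],[0,0,0,0],[0,0,0,0],[0,0,0,0],[0,0,0,0]]]' 0.4
python3 -m handwheel '[[[-0.3,0,0,0],[-0.7,0,0,0],[-1.5,0,0,0],[-2.5,0,0,0],[-2,0,0,0],[-1,0,0,0],[0,0,0,0],[0,0,0,0]]]'
python3 -c "
from plan import *
plan(466.1,289.8,95,-14.3)"
```

```text
time: 21.38
tool_pos: [647.5, 158.3, 16.7]
tcp_rot: [1.589, 1.571, -1.303]
contact_force: [-1.1, -0.0, 1.2]
grip_width: 51.4
time: 22.05
tool_pos: [647.5, 158.3, 96.8]
tcp_rot: [2.754, 1.57, -0.138]
contact_force: [-0.3, 0.7, -1.1]
grip_width: 51.7
t 22.05 tcp [647.5 158.3  96.8] tool-y yaw -75.69 tilt 0.03 q [ 0.12  0.71  1.26 -0.    1.17  1.45] F [-0.3  0.7 -1.1] w 51.7
shift now cm [  0.17 -17.23  14.32]
turn tool-x rad 0.499 then shift cm [ 0.17 -8.27 20.83]
```

```bash
python3 -m handwheel '[[[0,0,0,0.124],[0,0,0,0.124],[0,0,0,0.124],[0,0,0,0.124],[0,-0.5,1.5,0.003],[0,-1.2,3,0],[0,-1.3,3.3,0],[0,-1.3,3.3,0]]]'
python3 -m handwheel '[[[0,-1.3,3.3,0],[0.5,-1.2,3.2,0],[1.5,-1,2.2,0],[1.5,-0.4,0.9,0],[1,0,0,0],[0.5,0,0,0],[0,0,0,0],[0,0,0,0]]]'
python3 -c "
from plan import *
plan(466.1,289.8,20,-14.3)"
```

```text
time: 22.72
tool_pos: [548.4, 227.2, 94.5]
tcp_rot: [0.51, 1.567, -2.882]
contact_force: [0.6, -0.0, -2.0]
grip_width: 51.5
time: 23.38
tool_pos: [468.0, 288.0, 46.3]
tcp_rot: [1.128, 1.57, -2.264]
contact_force: [0.0, -0.4, -0.6]
grip_width: 51.5
t 23.38 tcp [468.  288.   46.3] tool-y yaw -104.35 tilt 0.03 q [ 0.41  0.59  1.67 -0.    0.88  2.23] F [ 0.  -0.4 -0.6] w 51.5
shift now cm [ 2.63 -0.13  0.23]
turn tool-x rad -0.001 then shift cm [ 2.63 -0.13  0.23]
```

```bash
python3 -m handwheel '[[[1,-0.1,0.2,0],[0.9,0,0,0],[0.5,0,0,0],[0.1,0,0,0],[0,0,0,0],[0,0,0,0]]]'
python3 - <<'E'
from plan import *
plan(466.1,289.8,17,-14.3)
p,d=bot.capture('scene');cv2.imwrite('pics/sc9.png',cv2.resize(p[120:260,330:530],None,fx=4,fy=4)[:,:,::-1])
E
```

```text
time: 23.88
tool_pos: [465.6, 290.2, 21.7]
tcp_rot: [2.615, 1.571, -0.776]
contact_force: [0.3, -0.1, -0.3]
grip_width: 51.9
t 23.88 tcp [465.6 290.2  21.7] tool-y yaw -104.29 tilt 0.01 q [ 0.42  0.63  1.69 -0.    0.82  2.24] F [ 0.3 -0.1 -0.3] w 51.9
shift now cm [ 0.47  0.02 -0.06]
turn tool-x rad 0.0 then shift cm [ 0.47  0.02 -0.06]
```

View pics/sc9.png

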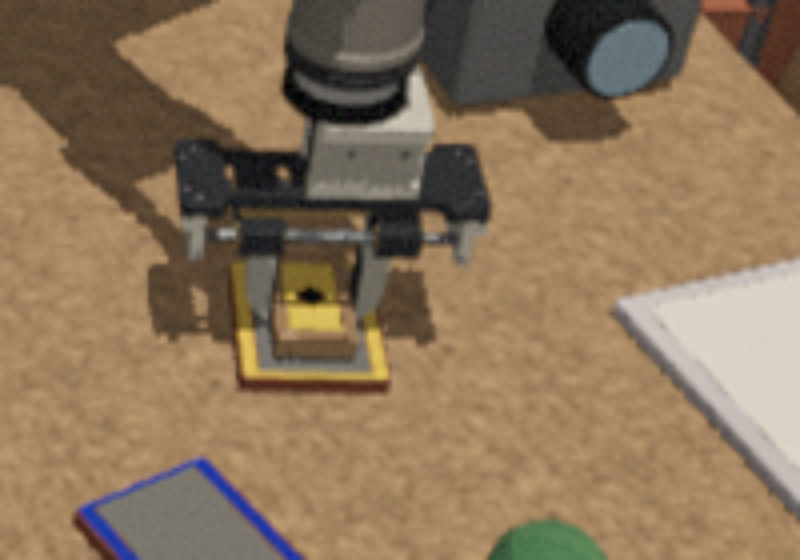

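The yellow slide is level and inside the yellow border, and the blue rest is free. Setting it down.

```bash
python3 -m handwheel '[[[0.2,0,-0.05,0],[0.1,0,0,0],[0.1,0,0,0],[0,0,0,0],[0,0,0,0]]]'
python3 -m handwheel '[[[0.05,0,0,0],[0,0,0,0],[0,0,0,0]]]'
```

```text
time: 24.35
tool_pos: [465.9, 290.1, 17.7]
tcp_rot: [1.841, 1.571, -1.55]
contact_force: [0.2, 0.6, -0.7]
grip_width: 51.7
time: 24.6
tool_pos: [465.9, 290.1, 17.2]
tcp_rot: [1.737, 1.571, -1.654]
contact_force: [-0.4, 0.8, -0.5]
grip_width: 51.7
```

```bash
python3 -m handwheel '[[[0.05,0,0,0],[0,0,0,0],[0,0,0,0]]]'
```

```text
time: 24.85
tool_pos: [465.9, 290.1, 16.7]
tcp_rot: [3.097, 1.571, -0.294]
contact_force: [-1.0, -0.1, -0.7]
grip_width: 51.7
```

```bash
python3 -m handwheel '[[[0.04,0,0,0],[0,0,0,0],[0,0,0,0]]]'
```

```text
time: 25.1
tool_pos: [466.0, 290.1, 16.7]
tcp_rot: [-2.778, 1.571, 0.114]
contact_force: [-1.1, -1.0, 5.0]
grip_width: 51.5
```

Contact at +5 N. Releasing and rising, then to the tray for blue.

```bash
python3 -m handwheel '[[[0,0,0,0],[0,0,0,0],[0,0,0,0],[0,0,0,0],[0,0,0,0],[0,0,0,0]]]' 1
python3 -m handwheel '[[[-1,0,0,0],[-2.5,0,0,0],[-3,0,0,0],[-3,0,0,0],[-2,0,0,0],[0,0,0,0]]]'
python3 -c "
from plan import *
plan(435.3,-272.2,110,20)"
```

```text
time: 25.6
tool_pos: [465.9, 290.1, 16.2]
tcp_rot: [1.119, 1.571, -2.272]
contact_force: [-0.8, -0.0, -1.1]
grip_width: 87.1
time: 26.1
tool_pos: [468.4, 291.3, 136.8]
tcp_rot: [-2.483, 1.561, 0.409]
contact_force: [0.9, 0.6, 0.7]
grip_width: 91.9
t 26.1 tcp [468.4 291.3 136.8] tool-y yaw -104.27 tilt 0.54 q [ 0.42  0.47  1.59 -0.    1.07  2.24] F [0.9 0.6 0.7] w 91.9
shift now cm [  2.44  55.44 -10.66]
turn tool-x rad -0.598 then shift cm [ 2.44 51.82 22.4 ]
```

```bash
python3 -m handwheel '[[[0,0,0,-0.12],[0,0,0,-0.12],[0,0,0,-0.12],[0,0,0,-0.12],[0,0,0,-0.118],[0,1.5,0.6,0],[0,3,1.3,0],[0,3.6,1.56,0]]]'
python3 -m handwheel '[[[0,3.6,1.56,0],[0,3.6,1.56,0],[0,3.6,1.56,0],[0,3.6,1.56,0],[0,3.6,1.56,0],[0,3.6,1.56,0],[0,3.6,1.56,0],[0,3.6,1.56,0]]]'
python3 - <<'E'
from plan import *
plan(434.8,-272.5,100,20)
from meas import *
p,d=bot.capture('top');cv2.imwrite('pics/top10.png',p[:,:,::-1]);C=cloud('top',d)
run('10',[('blue',None,(215,150,292,240)),('yellow',None,(148,245,225,328))],p,C)
m=big(colour(p)['yellow'],(174,268,198,307));print('yellow glass',rect_w('top',m,29))
z=C[...,2]
hm=big((z>22)&(z<40),(148,245,225,328));print('frame',rect_w('top',cv2.morphologyEx(hm.astype(np.uint8),cv2.MORPH_OPEN,np.ones((3,3))),30))
for b in ((148,245,225,328),(215,150,292,240)):
    hm=big((z>9.5)&(z<40),b);print('rest d',rect_w('top',cv2.morphologyEx(hm.astype(np.uint8),cv2.MORPH_OPEN,np.ones((3,3))),14))
E
```

```text
time: 26.77
tool_pos: [460.6, 202.4, 130.9]
tcp_rot: [-0.943, 1.571, 2.55]
contact_force: [0.4, 0.3, -0.6]
grip_width: 91.6
time: 27.43
tool_pos: [441.4, -112.9, 131.2]
tcp_rot: [-0.744, 1.57, 2.746]
contact_force: [0.9, 0.1, -0.7]
grip_width: 91.5
t 27.43 tcp [ 441.4 -112.9  131.2] tool-y yaw -70.02 tilt 0.02 q [-0.42  0.33  1.85 -0.    0.97  0.8 ] F [ 0.9  0.1 -0.7] w 91.5
shift now cm [ 3.12 14.78  6.08]
turn tool-x rad -0.0 then shift cm [ 3.12 14.77  6.08]
rest blue [647.9 156.1 117.4  90.8  17.5]
rest yellow [466.5 294.   70.1  32.9 -14.5]
yellow glass [466.8 289.9  68.8  32.5 -14.5]
frame [467.2 289.3  90.   53.9 -14.4]
rest d [466.2 289.7 119.4  96.6 -14.1]
rest d [648.1 155.9 120.2  95.9  17.5]
```

View pics/crop10.png

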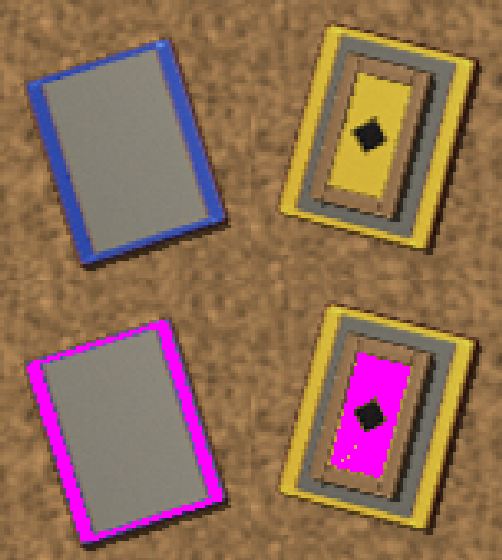

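The crop shows the yellow slide centred on the yellow rest: (466.8, 289.9, -14.5°) against (466.2, 289.8, -14.2°). The blue rest is empty. On to the tray.

```bash
python3 -m handwheel '[[[0,3.5,1.5,0],[0,3.5,1.5,0],[0,3.5,1.4,0],[0.5,2.8,1.2,0],[1.2,1.2,0.4,0],[1.5,0.2,0.1,0],[0,0,0,0],[0,0,0,0]]]'
python3 -c "
from plan import *
plan(434.8,-272.5,35,20)"
```

```text
time: 28.15
tool_pos: [434.4, -269.4, 98.6]
tcp_rot: [-1.076, 1.568, 2.414]
contact_force: [0.2, 0.1, 0.5]
grip_width: 92.0
t 28.15 tcp [ 434.4 -269.4   98.6] tool-y yaw -70.04 tilt 0.16 q [-0.71  0.46  1.73  0.    0.95  0.52] F [0.2 0.1 0.5] w 92.0
shift now cm [6.36 0.32 0.06]
turn tool-x rad -0.001 then shift cm [6.36 0.32 0.06]
```

```bash
python3 -m handwheel '[[[1.5,0.2,0.05,0],[2,0.1,0,0],[1.8,0,0,0],[1,0,0,0],[0,0,0,0],[0,0,0,0],[0,0,0,0]]]'
python3 - <<'E'
from plan import *
plan(434.8,-272.5,13,20)
p,d=bot.capture('scene');cv2.imwrite('pics/sc11.png',cv2.resize(p[150:290,100:300],None,fx=4,fy=4)[:,:,::-1])
E
```

```text
time: 28.73
tool_pos: [436.5, -273.4, 37.5]
tcp_rot: [2.072, 1.569, -0.72]
contact_force: [0.5, 0.5, 0.4]
grip_width: 91.9
t 28.73 tcp [ 436.5 -273.4   37.5] tool-y yaw -69.99 tilt 0.11 q [-0.71  0.56  1.78 -0.    0.8   0.51] F [0.5 0.5 0.4] w 91.9
shift now cm [ 2.45 -0.14  0.13]
turn tool-x rad 0.0 then shift cm [ 2.45 -0.14  0.13]
```

View pics/sc11.png

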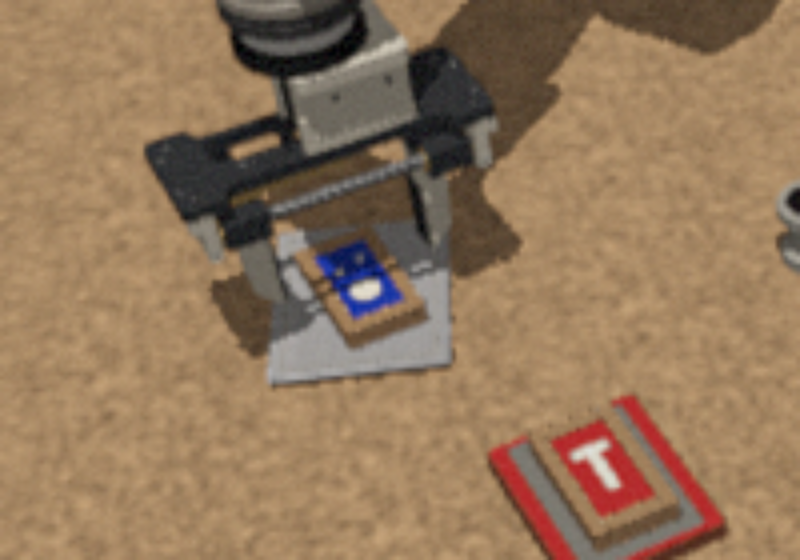

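The jaws straddle the blue slide on the tray. Going down.

```bash
python3 -m handwheel '[[[1.1,-0.1,0.1,0],[0.8,0,0,0],[0.5,0,0,0],[0,0,0,0],[0,0,0,0],[0,0,0,0]]]'
```

```text
time: 29.28
tool_pos: [434.6, -272.8, 12.6]
tcp_rot: [2.009, 1.57, -0.783]
contact_force: [0.6, 0.5, -0.0]
grip_width: 91.6
```

```bash
python3 -m handwheel '[[[0,0,0,0],[0,0,0,0],[0,0,0,0],[0,0,0,0],[0,0,0,0],[0,0,0,0],[0,0,0,0],[0,0,0,0]]]' 0.4
python3 -m handwheel '[[[-0.3,0,0,0],[-0.7,0,0,0],[-1.5,0,0,0],[-2.5,0,0,0],[-2.5,0,0,0],[-2.5,0,0,0],[-1,0,0,0],[0,0,0,0]]]'
python3 -c "
from plan import *
plan(647.3,155.7,100,17.5)"
```

```text
time: 29.95
tool_pos: [434.4, -272.6, 12.3]
tcp_rot: [1.38, 1.571, -1.413]
contact_force: [0.5, 0.9, -0.1]
grip_width: 52.1
time: 30.62
tool_pos: [435.6, -273.5, 125.0]
tcp_rot: [2.076, 1.565, -0.717]
contact_force: [0.3, -0.6, -0.8]
grip_width: 51.8
t 30.62 tcp [ 435.6 -273.5  125. ] tool-y yaw -70.01 tilt 0.32 q [-0.71  0.43  1.7  -0.    1.01  0.51] F [ 0.3 -0.6 -0.8] w 51.8
shift now cm [  2.43 -33.11 -34.56]
turn tool-x rad 0.043 then shift cm [  2.43 -34.58 -33.09]
```

```bash
python3 -m handwheel '[[[0,0,0,0.043],[0,-1.2,-1.15,0],[0,-2.2,-2.1,0],[0,-2.6,-2.5,0],[0,-2.6,-2.5,0],[0,-2.6,-2.5,0],[0,-2.6,-2.5,0],[0,-2.6,-2.5,0]]]'
python3 -m handwheel '[[[0,-2.6,-2.5,0],[0,-2.6,-2.5,0],[0,-2.6,-2.5,0],[0,-2.6,-2.5,0],[0,-2.6,-2.5,0],[0,-2.6,-2.5,0],[0,-1.6,-1.5,0],[0,0,0,0]]]'
python3 -c "
from plan import *
plan(647.3,155.7,45,17.5)"
```

```text
time: 31.28
tool_pos: [534.8, -66.9, 120.6]
tcp_rot: [-0.536, 1.568, 2.911]
contact_force: [1.1, -0.4, -0.4]
grip_width: 51.6
time: 31.95
tool_pos: [641.0, 149.4, 119.7]
tcp_rot: [-0.869, 1.569, 2.583]
contact_force: [-1.5, 0.8, -0.6]
grip_width: 51.6
t 31.95 tcp [641.  149.4 119.7] tool-y yaw -72.24 tilt 0.12 q [0.11 0.68 1.26 0.   1.2  1.37] F [-1.5  0.8 -0.6] w 51.6
shift now cm [ 7.47 -0.4  -0.8 ]
turn tool-x rad 0.005 then shift cm [ 7.47 -0.4  -0.8 ]
```

```bash
python3 -m handwheel '[[[1,-0.2,-0.4,0.004],[2,-0.2,-0.4,0],[2,0,0,0],[1.5,0,0,0],[0.9,0,0,0],[0,0,0,0],[0,0,0,0]]]'
python3 -c "
from plan import *
plan(647.3,155.7,22,17.5)"
```

```text
time: 32.53
tool_pos: [646.8, 150.3, 47.5]
tcp_rot: [-0.068, 1.569, -2.909]
contact_force: [0.2, -0.5, -1.0]
grip_width: 51.7
t 32.53 tcp [646.8 150.3  47.5] tool-y yaw -72.77 tilt 0.1 q [ 0.11  0.76  1.31 -0.    1.07  1.38] F [ 0.2 -0.5 -1. ] w 51.7
shift now cm [ 2.55 -0.5  -0.21]
turn tool-x rad -0.005 then shift cm [ 2.55 -0.5  -0.21]
```

```bash
python3 -m handwheel '[[[0.8,-0.3,-0.1,-0.004],[0.8,-0.2,-0.1,0],[0.7,0,0,0],[0.2,0,0,0],[0,0,0,0],[0,0,0,0],[0,0,0,0]]]'
python3 - <<'E'
from plan import *
plan(647.3,155.7,17,17.5)
p,d=bot.capture('scene');cv2.imwrite('pics/sc12.png',cv2.resize(p[180:320,290:490],None,fx=4,fy=4)[:,:,::-1])
E
```

```text
time: 33.12
tool_pos: [647.9, 156.5, 23.6]
tcp_rot: [2.751, 1.57, -0.085]
contact_force: [-0.5, -0.5, -1.4]
grip_width: 51.7
t 33.12 tcp [647.9 156.5  23.6] tool-y yaw -72.48 tilt 0.04 q [ 0.12  0.79  1.32 -0.    1.03  1.39] F [-0.5 -0.5 -1.4] w 51.7
shift now cm [0.66 0.06 0.08]
turn tool-x rad 0.0 then shift cm [0.66 0.06 0.08]
```

View pics/sc12.png

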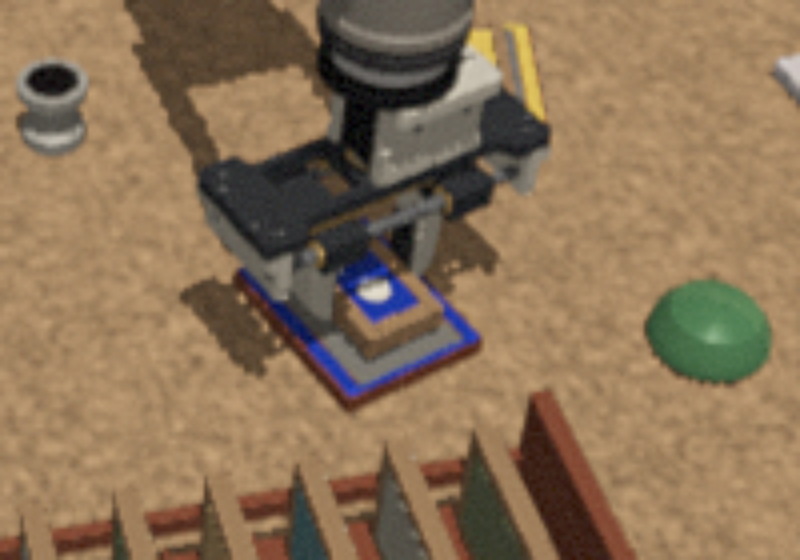

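The blue slide is level and inside the blue border. Contact should come at about z 16.5.

```bash
python3 -m handwheel '[[[0.3,0.05,0.07,0],[0.2,0,0,0],[0.1,0,0,0],[0,0,0,0],[0,0,0,0]]]'
```

```text
time: 33.58
tool_pos: [647.1, 155.8, 17.2]
tcp_rot: [0.251, 1.571, -2.585]
contact_force: [0.5, 0.1, -0.5]
grip_width: 52.1
```

```bash
python3 -m handwheel '[[[0.05,0,0,0],[0,0,0,0],[0,0,0,0]]]'
python3 -m handwheel '[[[0.04,0,0,0],[0,0,0,0],[0,0,0,0]]]'
```

```text
time: 33.83
tool_pos: [647.2, 155.8, 16.8]
tcp_rot: [2.292, 1.571, -0.544]
contact_force: [-0.4, 0.0, -0.1]
grip_width: 52.0
time: 34.08
tool_pos: [647.1, 155.8, 16.4]
tcp_rot: [1.399, 1.571, -1.437]
contact_force: [-0.2, 0.7, -1.7]
grip_width: 51.4
```

```bash
python3 -m handwheel '[[[0.04,0,0,0],[0,0,0,0],[0,0,0,0]]]'
```

```text
time: 34.33
tool_pos: [647.2, 155.8, 16.4]
tcp_rot: [2.539, 1.571, -0.297]
contact_force: [-1.9, -0.2, 4.1]
grip_width: 51.7
```

Contact. Releasing, rising and drawing aside to look.

```bash
python3 -m handwheel '[[[0,0,0,0],[0,0,0,0],[0,0,0,0],[0,0,0,0],[0,0,0,0],[0,0,0,0]]]' 1
python3 -m handwheel '[[[-1,0,0,0],[-2.5,0,0,0],[-3,0,0,0],[-3,0,0,0],[-2,0,0,0],[-1,2,0.6,0],[0,3.5,1,0],[0,3.5,1,0]]]'
python3 -m handwheel '[[[0,3.5,3,0],[0,3.5,3,0],[0,3.5,3,0],[0,3.5,3,0],[0,3,2,0],[0,0,0,0],[0,0,0,0]]]'
python3 - <<'E'
from plan import *
o,R,p=cur();print(p)
from meas import *
p,d=bot.capture('top');cv2.imwrite('pics/top13.png',p[:,:,::-1]);C=cloud('top',d)
s,_=bot.capture('scene');cv2.imwrite('pics/sc13.png',s[:,:,::-1])
z=C[...,2]
for k,b,g in(('blue',(215,150,292,240),(238,175,264,213)),('red',(362,160,440,245),(388,182,416,222)),('yellow',(148,245,225,328),(174,268,198,307))):
    c=colour(p)[k]
    op=lambda m:cv2.morphologyEx(m.astype(np.uint8),cv2.MORPH_OPEN,np.ones((3,3)))
    print(k,'glass',rect_w('top',big(c,g),29),'frame',rect_w('top',op(big((z>22)&(z<40),b)),30),'rest',rect_w('top',op(big((z>9.5)&(z<40),b)),14))
for l in["eyepiece","diffuser","loupe"]:
    print(l,[(np.round(x['point'],1).tolist(),round(x['conf'],2)) for x in bot.spot_point('top',l)[:1]])
E
```

```text
time: 34.83
tool_pos: [647.1, 155.8, 15.9]
tcp_rot: [0.611, 1.571, -2.225]
contact_force: [-0.4, -0.1, -0.2]
grip_width: 86.7
time: 35.5
tool_pos: [649.9, 62.3, 143.3]
tcp_rot: [2.782, 1.567, -0.051]
contact_force: [0.3, 0.1, -0.7]
grip_width: 91.8
time: 36.08
tool_pos: [573.7, -127.7, 142.0]
tcp_rot: [2.546, 1.57, -0.294]
contact_force: [0.5, 0.1, -0.5]
grip_width: 91.7
[ 573.74683541 -127.71653943  141.98624891]
blue glass [647.8 155.9  68.8  32.5  17.4] frame [647.6 156.2  90.6  52.5  17.6] rest [648.1 156.1 119.7  95.9  17.3]Traceback (most recent call last):
  File "<stdin>", line 10, in <module>
  File "seg.py", line 12, in big
    return l==1+np.argmax(st[1:,4])
                ~~~~~~~~~^^^^^^^^^^
    return _wrapfunc(a, 'argmax', axis=axis, out=out, **kwds)
    return bound(*args, **kwds)
ValueError: attempt to get argmax of an empty sequence
```

View pics/top13.png

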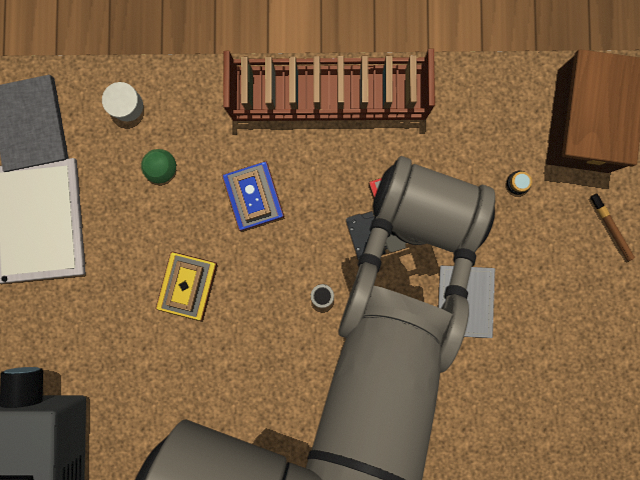

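View pics/sc13.png

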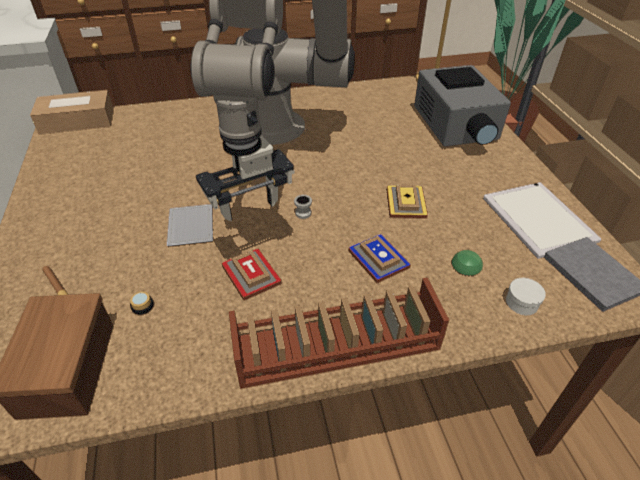

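All three slides sit on their own rests and the bystanders haven't moved: eyepiece (322,297), diffuser (158,166), loupe (520,182). The arm hides red in the top view, so I'm moving it away for a final check.

```bash
python3 -m handwheel '[[[-1,2.5,2,0],[-1,2.5,2.5,0],[-1,3,2.5,0],[0,3,2.5,0],[0,3,2.5,0],[0,3,2,0],[0,1.5,1,0],[0,0,0,0]]]'
python3 - <<'E'
from meas import *
p,d=bot.capture('top');cv2.imwrite('pics/top14.png',p[:,:,::-1]);C=cloud('top',d);z=C[...,2]
op=lambda m:cv2.morphologyEx(m.astype(np.uint8),cv2.MORPH_OPEN,np.ones((3,3)))
for k,b,g in(('blue',(215,150,292,240),(238,175,264,213)),('red',(362,160,440,245),(388,182,416,222)),('yellow',(148,245,225,328),(174,268,198,307))):
    try:print(k,'glass',rect_w('top',big(colour(p)[k],g),29),'frame',rect_w('top',op(big((z>22)&(z<40),b)),30),'rest',rect_w('top',op(big((z>9.5)&(z<40),b)),14))
    except Exception as e: print(k,e)
E
```

```text
time: 36.85
tool_pos: [486.5, -349.8, 171.0]
tcp_rot: [1.458, 1.569, -1.379]
contact_force: [0.0, 0.1, -0.1]
grip_width: 91.5
blue glass [647.7 155.9  68.9  32.5  17.4] frame [647.5 156.3  91.   52.2  17.3] rest [648.1 155.8 119.9  96.   17.5]
red glass [ 633.2 -143.7   68.9   33.    18.5] frame [ 633.  -142.2   89.6   53.1   18.3] rest [ 633.2 -142.5  119.7   96.    18.6]
yellow glass [466.7 289.9  68.9  32.6 -14.1] frame [467.2 289.3  90.1  53.8 -14.4] rest [466.2 289.6 119.4  96.7 -14.1]
```

View pics/top14.png

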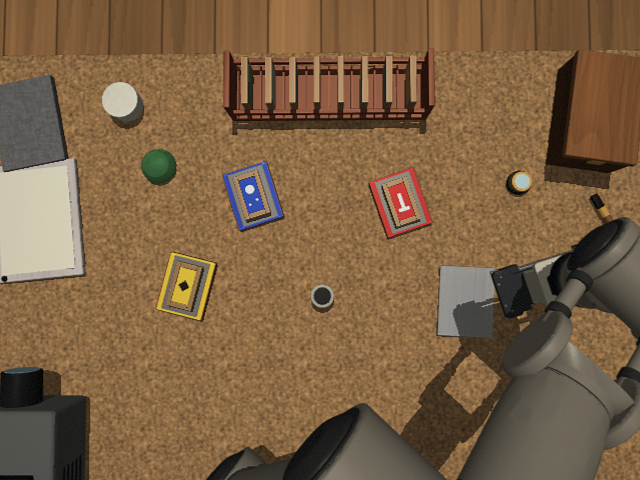

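The top view shows every slide centred on its own rest (blue 252,196; red 400,202; yellow 186,287), the tray empty and the bystanders in place. Handing in.

```bash
python3 -c "
from plant import bot
print(bot.close_job())"
```

```text
the job is handed in; nothing more can be done
None
```

The three slides are each on the rest of their own colour, and I handed the job in at about 37 s. I parked blue on the silver tray and let go of it there. Then red went to the red rest, yellow to the yellow rest, and blue from the tray to the blue rest. Each was lowered in small steps and released at about 4–5 N of contact.

- **Placing:** in the final top picture the blue and yellow slides are within about 1 mm of their rest centres and all three are square to about 0.3°. For red, the frame-to-rest measurement gives 0.4 mm and the glass-to-rest one 1.2 mm. I put that 1 mm or so down to depth noise, because the colour outline agrees with the glass.
- **Bystanders:** the eyepiece, diffuser and loupe look unmoved in the top picture.
- **Checks that failed:** an early measuring script stopped because it called the camera model too often, and one check picture had red hidden by the arm. I redid both. At the start, the networks' slide heights were up to 7 mm off the expected 22 mm, so I used the depth and outline measurements instead.

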